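# Shut the bean bin's ratchet gate

### The arm

A 6-joint arm with a two-finger parallel gripper is mounted at the origin on the work surface. World frame = base frame: x ahead of the robot, y to its left, z up, the work surface at z = 0. Lengths are in m, angles in rad, forces in N, time in s.
With the tool pointing down it reaches from about 0.35 to 0.95 m from the base axis. Payload 17.4 kg.
Tool frame: the origin (TCP) lies at the very end of the fingers, on their centre line; the grasp point (between the pads) lies 19 mm behind it; z points along the fingers, y is the direction in which the jaws open and shut (so a half turn about z gives the same grasp; the last joint's range is limited). The gripper opens to 93 mm and grips with 3 to 60 N. Pads are 15 mm wide; open, the fingers measure 128 mm over their backs; the gripper's body (75 mm by 188 mm) begins 65 mm behind the grasp point.
Start: joints at [-1.227, 0.116, 1.442, -0, 1.584, -0.038], TCP at [0.251, -0.626, 0.219] pointing down, gripper open.
Joint ranges: [-2.83, 2.83], [-0.83, 2.19], [0.07, 2.5], [-1.14, 4.28], [0.01, 3], [-2.97, 2.97]. Speed limits (rad/s): [1.89, 1.89, 2.22, 3.14, 3.14, 3.14].

### API

Orientations are given as [roll, pitch, yaw] about the fixed x, y, z axes, in that order (R = Rz(yaw) Ry(pitch) Rx(roll)).
In Python, from station import ctrl, optics, order, regions_of, spot_point gives the robot as it stands.
- The arm moves only by the shell command python3 -m crank 'ROWS'. ROWS is JSON, a list that holds one entry, the list of rows, each a list of 7 numbers: the shift along the tool's x, y, z in m, then the turn, a rotation vector about the tool's x, y, z in rad, then the closure in counts, from 0 (fully open) to 255 (shut). A call has 1 to 5 rows; each row shifts and turns the commanded pose from where the row before left it, along the tool's axes as they then stand; what a row does not reach is not made up. A row lasts 1/10 s, in which the tool goes at most 50 mm and 8.59 degrees, less where a joint would pass 70% of its speed; a pose out of reach is approached as far as the arm can. A call is refused whole if a number of a shift passes 0.05 or a number of a turn 0.15, either way. A call with a gripper value outside its range is refused whole. The fingers move at their own pace and stop on an object; the grip force is fixed at half the most. Time passes only in rows, so rows that do not move let the fingers close. It gives the time, the measured TCP pose, the force and the opening at its end, in the units of the state.
- ctrl.state(): the state, without advancing time (a new reading comes with each control period).
- optics.camera(name): name is "side" or "top" or "wrist"; returns (picture, depth): 384x512x3 uint8, red, green, blue; 384x512 float32, m along the optical axis (not along the pixel's ray), 0 where there is no reading.
- optics.calibration(name): a dict with "K" (3x3 intrinsics, pixels), "extrinsics" (4x4, takes a point from camera to world coordinates). Camera axes: x right, y down, z forward; pixel columns grow to the right and rows downward; lengths in m; the calibration is good to about 2 mm. A picture is of the moment at which its call begins: read the wrist's pose just before it. calibration takes no time and is no camera call; for the wrist camera it gives the pose at the moment of the call.
- order.finish_job(): hands the job in, once; it reports no verdict.
Trained networks look in the newest picture that a camera, given by its name, has taken for a name from the list of things; names that differ only in an ending like _2 or _b are one class to them, and where a whole thing is asked for, a point or a joint stands for the part that bears it (a point fixed in the world has none). Each returns a list of dicts, best first, with "score" (0 to 1); they miss things now and then, are a little off and sometimes report something else, mostly with a low value. They report only what shows in the picture. A call takes as long as a camera call.
- regions_of(camera, thing): "mask" (384x512 bool, what is visible of it).
- spot_point(camera, thing): "at" ([x, y, z] in m, in world coordinates, good to about 4 mm: a listed point, or the origin of a listed thing).
The state is a dict: "time": time; "q": joint angles; "joint_velocities": joint speeds; "tau": joint torques, N m; "ee_pos": TCP position; "eef_rot": TCP orientation; "ft_force": force on the tool from outside, world axes, zero at the start; "wrist_torque": the same for the moment, N m; "width": opening from 0.0 (shut) to 1.0 (fully open).
Only numpy, scipy, OpenCV 4.12 (cv2) and the standard library are available. Lean on these libraries where they do the work, as an engineer would, in place of code of your own. Each camera call takes 0.05 s, during which the arm holds its last target.

### The job

Shut the outlet gate of the bean bin: with a fingertip press the orange pawl's pad all the way down so that its hook lifts clear of the ratchet wheel, then push the red-gripped gate arm down past the teeth until it rests on its stop. Leave the pawl pressed free and the arm down, and do not pick up or shift any of the loose things standing around.

Things in the scene. Friction and masses are not known exactly. Their poses are not given: they have to be found in the camera images.
- gate_unit: Fixed open-topped metal bean bin (220 x 140 mm, 135 mm high) with a ratchet gate on its +x side, moving in its y-z plane. Origin on the table below the arm's pivot; z up, +y the way the arm reaches; the bin lies at its y -220 to 0, x -175 to -35 mm. Posts up to 193 mm high stand between bin and mechanism at its x -29 to -17 mm, behind both pivots
- lever_pivot (a point): Centre of the arm's pivot (horizontal axis along the unit's x), 125 mm above the table, on the axis of a dark toothed ratchet wheel of 136 mm diameter that turns with the arm. Fixed; axes as the unit's
- lever_pad (a point): Centre of the upper face of the red grip at the end of the gate arm: a flat block 90 mm along the arm, 36 mm wide, 18 mm thick. The point lies 180 mm out along the arm from the pivot and 9 mm above the arm's centre line; the grip runs from 135 to 225 mm. It moves with the arm, and its axes turn with it
- gate_arm (a joint): Angle (rad) the gate arm has been pushed down: 0 = fully raised, 0.8 = down on its stop, gate shut, grip's upper face 125 mm high. The arm's angle above level is 0.75 minus this value. Stiff pivot: stays where left; takes about 5 N at the grip. While the pawl's hook is in the wheel it goes no lower than about 0.1 and must not be forced
- pawl_pivot (a point): Centre of the pawl's pivot (horizontal, along the unit's x), 182 mm above the table and 70 mm to the unit's -y of the arm pivot. Fixed; axes as the unit's
- pawl_pad (a point): Centre of the upper face of the orange thumb pad (36 x 36 mm, 8 mm thick) on the tail of the pawl; while engaged, 62 mm to the unit's -y of the pawl pivot and 10 mm above it (192 mm above the table); goes down about 25 mm when pressed fully. The pawl is a see-saw: its other end hooks down into the teeth on top of the wheel. It moves with the pawl
- pawl (a joint): Angle (rad) through which the pawl has been pressed: 0 = hook seated in the teeth, 0.4 = pressed against its stop. Counts as fully free above 0.25. Stiff pivot: pressing the pad takes about 4 to 6 N, and the pawl stays where it is left, with no spring return
- catch_tub: Loose white plastic tub 110 x 120 mm, 45 mm high, below the bin's outlet; origin at the centre of its underside. Bystander
- cup: Loose white cup, 76 mm wide, 60 mm high, standing in front (+x side) of the pawl; origin at the centre of its underside. Bystander
- sample_jar: Loose amber jar with black cap, 60 mm wide, 90 mm high, standing on the +x side of the arm; origin at the centre of its underside. Bystander
- spoon: Loose steel spoon, 160 mm long, lying at the right side. Bystander
- tin: Loose tin, 72 mm wide, 100 mm high, at the left side; origin at the centre of its underside. Bystander
- bowl: Loose blue bowl, 120 mm wide, 45 mm high, at the left side; origin at the centre of its underside. Bystander
- brush: Loose wooden-handled brush, 180 mm long, lying at the right side. Bystander

How it is judged:
On the way, in this order (a step that is already met when the one before it is completed fails the run):
1. the pawl is pressed free of the wheel while the arm is still up (value of joint pawl above 0.25 rad and value of joint gate_arm below 0.25 rad), for 0.1 s.
2. the gate arm is pushed down past the teeth to its stop (value of joint gate_arm above 0.74 rad and value of joint pawl above 0.2 rad), for 0.1 s.
At the end, for the whole second after the job is handed in: The gate arm is down on its stop (joint above 0.74 of 0.80 rad) and at rest, and the pawl is still pressed free (joint above 0.2 of 0.4 rad) (all of step 2 and velocity of joint gate_arm between -0.05 and 0.05 rad/s and velocity of joint pawl between -0.05 and 0.05 rad/s); the robot touches nothing.
It fails at once if the arm is forced down over the teeth with the pawl still in them (value of joint gate_arm above 0.25 rad and value of joint pawl below 0.1 rad).
It fails at once if a loose thing is lifted, carried or shifted by more than 25 mm (distance of any of catch_tub, cup, sample_jar, spoon, tin, bowl, brush from where it was at the start of the episode above 0.025 m).
It also fails if it takes over 48 s, if anything falls off the work surface, if the arm or the gripper's body presses on something with over 40 N, if the wrist force passes 120 N, or if a joint passes its speed limit or range.

## Working session

There is one attempt and no reset: what is moved stays moved. The work goes in short steps, Python scripts to look and compute and a shell command to move; the robot and the scene stay as the last step left them, time stands still between calls to the robot, and variables do not carry over. Pictures are saved under pics/ and viewed, and the job is handed in when it is done.

```bash
ls; mkdir -p pics; python3 - <<'E'
from station import ctrl, optics, spot_point
import cv2
s=ctrl.state(); print(s)
for n in ("side","top"):
    p,d=optics.camera(n); cv2.imwrite(f"pics/{n}0.png",p[:,:,::-1])
    for t in ("gate_unit","lever_pivot","lever_pad","pawl_pivot","pawl_pad","cup","sample_jar"):
        try: print(n,t,[(round(r["score"],2),[round(float(v),3) for v in r["at"]]) for r in spot_point(n,t)][:2])
        except Exception as e: print(n,t,e)
print(ctrl.state()["time"])
E
```

```text
pics
{'time': 0.0, 'q': array([-1.22678624e+00,  1.16462233e-01,  1.44224790e+00, -2.45642503e-06,
        1.58400902e+00, -3.77718641e-02]), 'joint_velocities': array([-0.00111871,  0.00016797, -0.00102721, -0.00140421, -0.00028968,
       -0.00074064]), 'tau': array([ 2.72460355e-03, -7.21272683e+01, -6.22596002e+01,  7.80328852e-02,
        2.41243554e-02, -7.30536101e-06]), 'ee_pos': array([ 0.25142793, -0.62620638,  0.21793198]), 'eef_rot': array([-3.14046687e+00, -4.00851731e-05,  3.81781901e-01]), 'ft_force': array([-1.34011808, -0.07829433,  0.28134627]), 'wrist_torque': array([ 0.02524646,  0.01462514, -0.01496444]), 'width': 1.0025008665342798}
side gate_unit [(0.66, [0.534, 0.09, -0.0])]
side lever_pivot [(0.9, [0.535, 0.087, 0.128])]
side lever_pad [(0.85, [0.543, 0.216, 0.252])]
side pawl_pivot [(0.96, [0.533, 0.022, 0.184])]
side pawl_pad [(0.56, [0.525, -0.049, 0.191])]
side cup [(0.55, [0.631, -0.047, -0.003])]
side sample_jar [(0.58, [0.454, 0.222, 0.002]), (0.56, [0.648, 0.19, 0.001])]
top gate_unit [(0.84, [0.535, 0.089, 0.001])]
top lever_pivot [(0.87, [0.539, 0.092, 0.128])]
top lever_pad [(0.9, [0.548, 0.218, 0.253])]
top pawl_pivot [(0.83, [0.533, 0.021, 0.183])]
top pawl_pad [(0.58, [0.525, -0.042, 0.194])]
top cup [(0.92, [0.633, -0.052, -0.004])]
top sample_jar [(0.87, [0.646, 0.188, -0.0])]
0.8
```

View pics/side0.png

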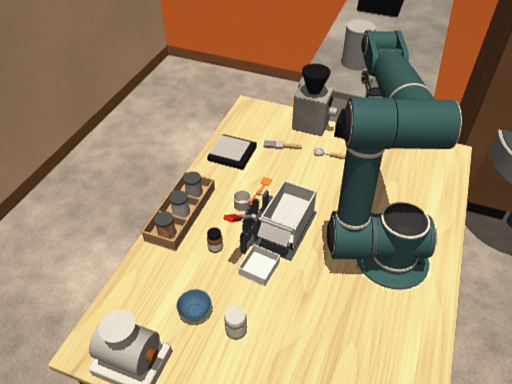

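View pics/top0.png

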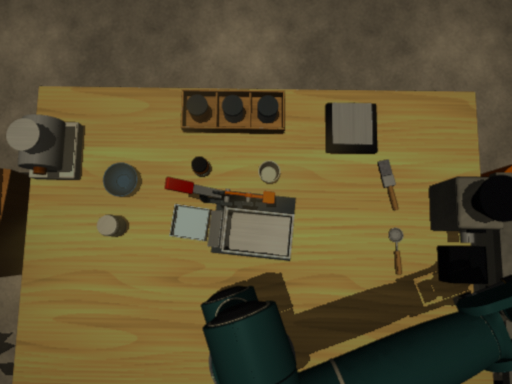

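```bash
cat > h.py <<'E'
import numpy as np
from station import ctrl, optics, regions_of, spot_point
def cloud(n,d):
    c=optics.calibration(n);K=c["K"];E=np.array(c["extrinsics"])
    v,u=np.mgrid[:d.shape[0],:d.shape[1]]
    P=np.stack([(u-K[0][2])/K[0][0]*d,(v-K[1][2])/K[1][1]*d,d],-1)
    return P@E[:3,:3].T+E[:3,3]
def st():
    s=ctrl.state(); print("t",round(s["time"],2),"pos",np.round(s["ee_pos"],4),"rot",np.round(s["eef_rot"],3),"F",np.round(s["ft_force"],1),"w",round(s["width"],2)); return s
def delta(target,yaw):
    from scipy.spatial.transform import Rotation as R
    s=st(); r=R.from_euler("xyz",s["eef_rot"]); g=R.from_euler("xyz",[np.pi,0,yaw])
    print("tool shift now",np.round(r.inv().apply(np.array(target)-s["ee_pos"]),4),"goal-frame",np.round(g.inv().apply(np.array(target)-s["ee_pos"]),4),"turn",np.round((r.inv()*g).as_rotvec(),3))
E
python3 - <<'E'
from h import *
for n in("top","side"):
    p,d=optics.camera(n);W=cloud(n,d)
    for t in("lever_pad","pawl_pad"):
        for r in regions_of(n,t)[:1]:
            m=r["mask"]&(d>0)
            q=W[m]; print(n,t,round(r["score"],2),m.sum(),np.round(np.percentile(q,[5,50,95],axis=0),3).tolist())
            o=(p[:,:,0].astype(int)>150)&(p[:,:,2]<80)&m
            if o.sum(): print(" colored",o.sum(),np.round(np.percentile(W[o],[5,50,95],axis=0),3).tolist())
    # obstacles between
    k=(W[...,2]>0.1)&(W[...,0]>0.1)&(W[...,0]<0.8)&(W[...,1]<-0.2)&(W[...,1]>-0.95)&(d>0)
    H=np.full((8,8),0.)
    for a,b,c in W[k]:
        i=int((a-.1)/.1);j=int((b+.95)/.1)
        if 0<=i<8 and 0<=j<8: H[i,j]=max(H[i,j],c)
    print(np.round(H,2))
st()
E
```

```text
top lever_pad 0.56 1191 [[0.39, 0.078, 0.087], [0.535, 0.137, 0.147], [0.563, 0.243, 0.277]]
top pawl_pad 0.54 290 [[0.516, -0.053, 0.009], [0.535, -0.019, 0.191], [0.55, 0.084, 0.204]]
[[0.   0.19 0.19 0.48 0.58 0.61 0.63 0.63]
 [0.   0.13 0.33 0.52 0.58 0.59 0.59 0.  ]
 [0.   0.19 0.33 0.52 0.   0.   0.   0.  ]
 [0.   0.19 0.32 0.32 0.   0.   0.   0.  ]
 [0.   0.   0.32 0.31 0.   0.   0.   0.  ]
 [0.   0.19 0.19 0.2  0.   0.   0.   0.  ]
 [0.   0.   0.   0.   0.   0.   0.   0.  ]
 [0.   0.   0.   0.   0.   0.   0.   0.  ]]
side lever_pad 0.94 1000 [[0.385, 0.057, 0.087], [0.481, 0.122, 0.118], [0.554, 0.246, 0.273]]
 colored 84 [[0.536, 0.203, 0.243], [0.549, 0.248, 0.274], [0.567, 0.258, 0.283]]
side pawl_pad 0.52 145 [[0.516, -0.125, 0.001], [0.534, -0.023, 0.192], [0.602, 0.082, 0.206]]
 colored 99 [[0.515, -0.05, 0.186], [0.531, -0.023, 0.193], [0.541, 0.088, 0.207]]
[[0.   0.   0.58 0.58 0.58 0.61 0.63 0.64]
 [0.   0.19 0.57 0.58 0.58 0.59 0.59 0.  ]
 [0.35 0.19 0.35 0.58 0.   0.   0.   0.  ]
 [0.39 0.2  0.32 0.32 0.   0.   0.   0.  ]
 [0.19 0.   0.32 0.32 0.   0.   0.   0.  ]
 [0.19 0.19 0.18 0.14 0.   0.   0.   0.  ]
 [0.   0.   0.   0.   0.   0.   0.   0.  ]
 [0.   0.   0.   0.   0.   0.   0.   0.  ]]
t 1.1 pos [ 0.2515 -0.6264  0.2186] rot [-3.142  0.     0.382] F [-0.3  0.8 -0.2] w 1.0
```

```bash
python3 - <<'E'
import cv2
a=cv2.imread("pics/side0.png")[160:290,130:330]; cv2.imwrite("pics/side0c.png",cv2.resize(a,None,fx=4,fy=4,interpolation=cv2.INTER_CUBIC)[:600])
a=cv2.imread("pics/top0.png")[140:270,150:330]; cv2.imwrite("pics/top0c.png",cv2.resize(a,None,fx=4,fy=4,interpolation=cv2.INTER_CUBIC))
E
```

```text
(no output)
```

View pics/side0c.png

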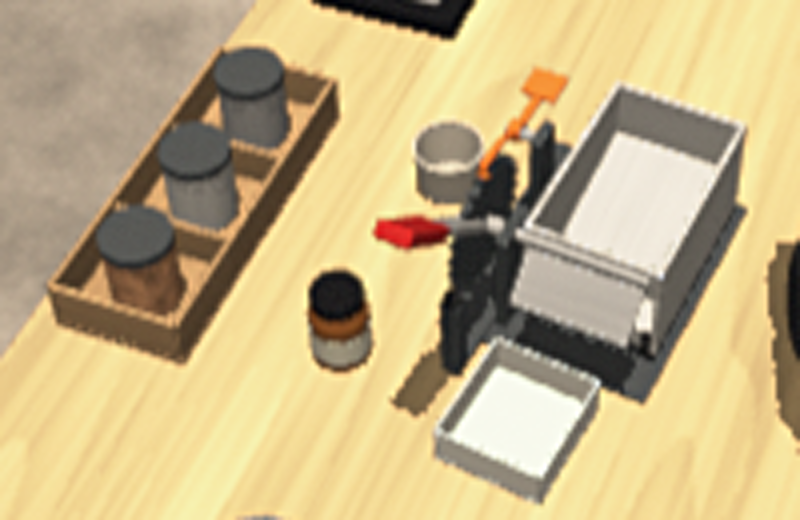

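View pics/top0c.png

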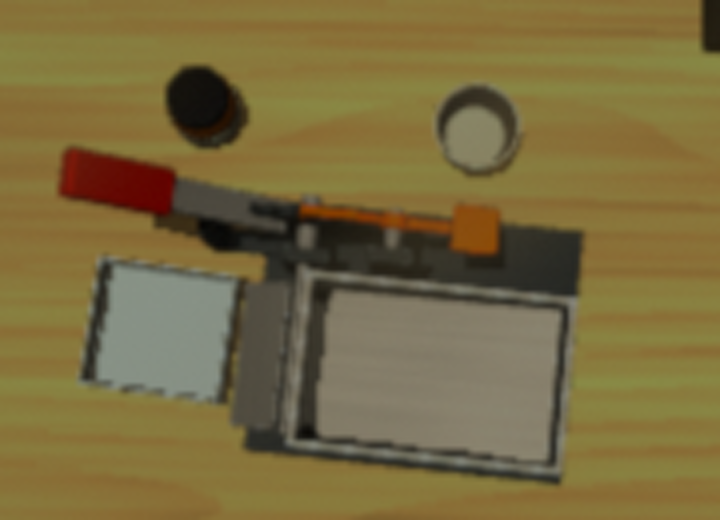

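```bash
python3 -m crank '[[[0,0,-0.05,0,0,0,255],[0,0,-0.05,0,0,0,255],[0,0,-0.05,0,0,0,255],[0,0,-0.04,0,0,0.15,255],[0,0,0,0,0,0.15,255]]]'; python3 - <<'E'
from h import *
delta([0.5255,-0.05,0.25],-0.07)
E
```

```text
time: 1.6
ee_pos: [0.2516, -0.6266, 0.4156]
eef_rot: [3.133, -0.002, 0.076]
ft_force: [0.3, -0.2, 0.3]
width: 0.623
t 1.6 pos [ 0.2516 -0.6266  0.4156] rot [ 3.133e+00 -2.000e-03  7.600e-02] F [ 0.3 -0.2  0.3] w 0.62
tool shift now [ 0.3166 -0.5555  0.1618] goal-frame [ 0.2329 -0.5944  0.1656] turn [ 0.008 -0.003  0.146]
```

```bash
python3 -m crank '[[[0,0,0,0,0,0.145,255],[0.016,-0.042,0,0,0,0,255],[0.016,-0.042,0,0,0,0,255],[0.016,-0.042,0,0,0,0,255],[0.016,-0.042,0,0,0,0,255]]]';python3 -m crank '[[[0.016,-0.042,0,0,0,0,255],[0.016,-0.042,0,0,0,0,255],[0.016,-0.042,0,0,0,0,255],[0.016,-0.042,0,0,0,0,255],[0.016,-0.042,0,0,0,0,255]]]'; python3 - <<'E'
from h import *
delta([0.5255,-0.05,0.25],-0.07)
E
```

```text
time: 2.1
ee_pos: [0.3263, -0.4612, 0.4086]
eef_rot: [3.142, -0.0, -0.064]
ft_force: [0.4, -0.0, 0.9]
width: 0.188
time: 2.6
ee_pos: [0.4193, -0.2565, 0.4089]
eef_rot: [3.141, -0.001, -0.063]
ft_force: [1.0, -0.2, 0.7]
width: 0.006
t 2.6 pos [ 0.4193 -0.2565  0.4089] rot [ 3.141e+00 -1.000e-03 -6.300e-02] F [ 1.  -0.2  0.7] w 0.01
tool shift now [ 0.0928 -0.2129  0.1589] goal-frame [ 0.0915 -0.2134  0.1589] turn [ 0.    -0.001  0.007]
```

```bash
python3 -m crank '[[[0.018,-0.042,0,0,0,0,255],[0.018,-0.042,0,0,0,0,255],[0.018,-0.042,0,0,0,0,255],[0.018,-0.042,0,0,0,0,255],[0.018,-0.042,0.03,0,0,0,255]]]';python3 -m crank '[[[0,0,0.03,0,0,0,255],[0,0,0.03,0,0,0,255],[0,0,0.03,0,0,0,255],[0,0,0.02,0,0,0,255],[0,0,0,0,0,0,255]]]'; python3 - <<'E'
from h import *
import cv2
for n in("side","top","wrist"):
    p,d=optics.camera(n); cv2.imwrite(f"pics/{n}1.png",p[:,:,::-1])
    for t in("pawl_pad","lever_pad","pawl_pivot"): print(n,t,[(round(r["score"],2),np.round(r["at"],3)) for r in spot_point(n,t)[:1]])
delta([0.5255,-0.05,0.20],-0.07)
a=cv2.imread("pics/side1.png")[130:290,150:350]; cv2.imwrite("pics/side1c.png",cv2.resize(a,None,fx=3.7,fy=3.7))
E
```

```text
time: 3.1
ee_pos: [0.5214, -0.0558, 0.3842]
eef_rot: [3.141, -0.005, -0.063]
ft_force: [0.8, -1.0, 0.5]
width: 0.006
time: 3.6
ee_pos: [0.5196, -0.0577, 0.2685]
eef_rot: [-3.141, 0.004, -0.063]
ft_force: [0.1, 0.1, -0.0]
width: 0.003
side pawl_pad []
side lever_pad [(0.88, array([0.547, 0.215, 0.249]))]
side pawl_pivot [(0.6, array([0.535, 0.018, 0.186]))]
top pawl_pad []
top lever_pad [(0.72, array([0.55 , 0.219, 0.254]))]
top pawl_pivot [(0.85, array([0.531, 0.018, 0.185]))]
wrist pawl_pad [(0.92, array([ 0.526, -0.042,  0.191]))]
wrist lever_pad []
wrist pawl_pivot [(0.87, array([0.532, 0.017, 0.184]))]
t 4.2 pos [ 0.5204 -0.0579  0.2714] rot [ 3.142 -0.    -0.063] F [-0.3  0.  -0.3] w -0.0
tool shift now [ 0.0046 -0.0082  0.0714] goal-frame [ 0.0045 -0.0082  0.0714] turn [ 0.    -0.     0.007]
```

View pics/side1c.png

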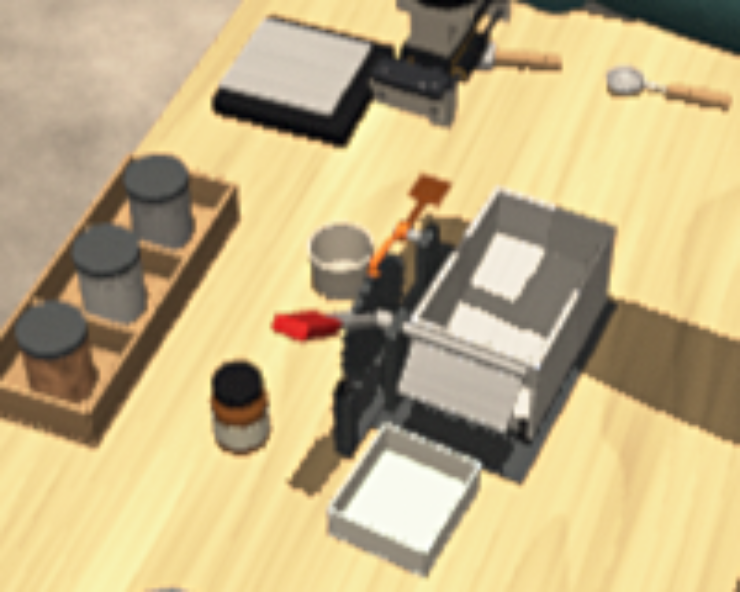

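View pics/wrist1.png

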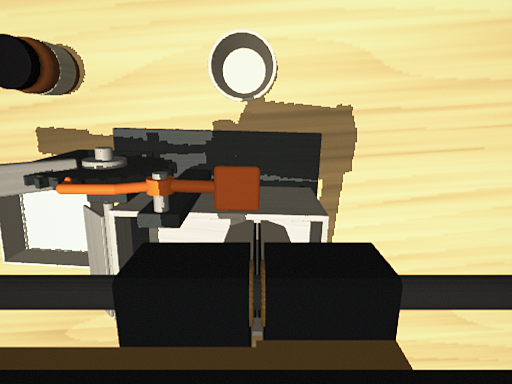

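The wrist picture shows the orange pad at about (237,188), unobstructed, with the shut fingertips just below it in the image at about (257,225).

```bash
python3 - <<'E'
from h import *
p,d=optics.camera("wrist");W=cloud("wrist",d); print(np.round(W[165:210:8,237],3)); print(np.round(W[188,218:260:8],3)); print(np.round(W[225:235:5,250:266:4],3).tolist())
delta([0.526,-0.048,0.20],-0.063)
E
```

```text
[[ 0.514 -0.031  0.007]
 [ 0.541 -0.044  0.191]
 [ 0.535 -0.043  0.19 ]
 [ 0.528 -0.043  0.191]
 [ 0.522 -0.042  0.191]
 [ 0.515 -0.042  0.191]]
[[ 0.53  -0.028  0.192]
 [ 0.53  -0.035  0.192]
 [ 0.53  -0.041  0.192]
 [ 0.529 -0.047  0.191]
 [ 0.529 -0.053  0.192]
 [ 0.528 -0.059  0.19 ]]
[[[0.531, -0.055, 0.278], [0.529, -0.057, 0.273], [0.529, -0.059, 0.274], [0.53, -0.061, 0.278]], [[0.531, -0.055, 0.286], [0.529, -0.057, 0.281], [0.529, -0.059, 0.281], [0.53, -0.061, 0.284]]]
t 4.25 pos [ 0.5204 -0.0579  0.2713] rot [ 3.142 -0.    -0.063] F [0.1 0.3 0.3] w 0.0
tool shift now [ 0.0049 -0.0102  0.0713] goal-frame [ 0.0049 -0.0102  0.0713] turn [ 0. -0. -0.]
```

```bash
python3 -m crank '[[[0.007,-0.012,0.02,0,0,0,255],[0,0,0.03,0,0,0,255],[0,0,0.02,0,0,0,255],[0,0,0.005,0,0,0,255],[0,0,0.005,0,0,0,255]]]';python3 -m crank '[[[0,0,0.005,0,0,0,255],[0,0,0.005,0,0,0,255],[0,0,0.004,0,0,0,255],[0,0,0,0,0,0,255]]]'
```

```text
time: 4.75
ee_pos: [0.5282, -0.0464, 0.1915]
eef_rot: [3.142, -0.0, -0.063]
ft_force: [-1.5, -1.2, 4.2]
width: 0.005
time: 5.15
ee_pos: [0.5283, -0.0464, 0.177]
eef_rot: [3.142, -0.0, -0.063]
ft_force: [0.9, -1.0, 1.1]
width: 0.002
```

```bash
python3 -m crank '[[[0,0,0.003,0,0,0,255],[0,0,0.003,0,0,0,255]]]';python3 -m crank '[[[0,0,0.003,0,0,0,255],[0,0,0.002,0,0,0,255]]]'; python3 -m crank '[[[0,0,0.002,0,0,0,255]]]'
```

```text
time: 5.35
ee_pos: [0.5283, -0.046, 0.1713]
eef_rot: [-3.141, -0.001, -0.063]
ft_force: [-0.7, 2.1, 4.3]
width: 0.005
time: 5.55
ee_pos: [0.5285, -0.046, 0.1668]
eef_rot: [-3.141, -0.001, -0.063]
ft_force: [-2.8, 3.2, 21.1]
width: 0.008
time: 5.65
ee_pos: [0.5288, -0.0459, 0.1662]
eef_rot: [-3.141, -0.003, -0.063]
ft_force: [-7.8, 4.9, 31.4]
width: 0.01
```

At the stop (force climbing at z≈0.166). Lift off and check.

```bash
python3 -m crank '[[[0,0,-0.01,0,0,0,255],[0,0,-0.03,0,0,0,255],[0,0,-0.05,0,0,0,255],[0,0,-0.05,0,0,0,255],[0,0,-0.03,0,0,0,255]]]'; python3 - <<'E'
from h import *
import cv2
p,d=optics.camera("wrist"); cv2.imwrite("pics/wrist2.png",p[:,:,::-1])
for t in("pawl_pad","lever_pad","lever_pivot"): print(t,[(round(r["score"],2),np.round(r["at"],3)) for r in spot_point("wrist",t)[:1]])
m=(p[:,:,0].astype(int)>100)&(p[:,:,2]<60)&(p[:,:,1]<130); W=cloud("wrist",d)
q=W[m&(d>0)]; q=q[(q[:,1]>-.08)&(q[:,1]<.1)&(q[:,2]>.14)]
for a in np.arange(-.07,.1,.01):
    k=q[(q[:,1]>a)&(q[:,1]<a+.01)]
    if len(k): print(round(a+.005,3),len(k),np.round(np.median(k,axis=0),3))
# d=150 mm horizontally from pivot
delta([0.545,0.22,0.32],-0.07)
E
```

```text
time: 6.15
ee_pos: [0.5282, -0.0463, 0.3378]
eef_rot: [3.141, -0.003, -0.063]
ft_force: [-0.1, -0.4, 0.2]
width: 0.005
pawl_pad [(0.7, array([ 0.528, -0.038,  0.166]))]
lever_pad []
lever_pivot [(0.94, array([0.539, 0.09 , 0.124]))]
-0.055 185 [ 0.53  -0.053  0.158]
-0.045 501 [ 0.539 -0.047  0.163]
-0.035 321 [ 0.53  -0.035  0.165]
-0.025 238 [ 0.529 -0.026  0.168]
-0.015 87 [ 0.531 -0.015  0.17 ]
-0.005 91 [ 0.532 -0.005  0.174]
0.005 89 [0.533 0.005 0.177]
0.015 147 [0.533 0.015 0.187]
0.025 127 [0.535 0.025 0.189]
0.035 112 [0.535 0.035 0.202]
0.045 58 [0.538 0.045 0.209]
0.055 61 [0.539 0.055 0.215]
0.065 64 [0.539 0.065 0.22 ]
0.075 57 [0.541 0.075 0.223]
0.085 17 [0.541 0.081 0.214]
0.095 6 [0.539 0.094 0.181]
t 6.35 pos [ 0.5282 -0.0463  0.3336] rot [ 3.142  0.    -0.063] F [ 0.5 -0.8 -1.4] w 0.0
tool shift now [-1.000e-04 -2.669e-01  1.360e-02] goal-frame [-0.0019 -0.2669  0.0136] turn [0.    0.    0.007]
```

View pics/wrist2.png

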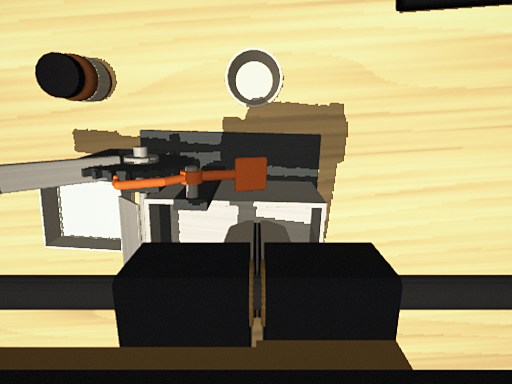

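```bash
python3 -m crank '[[[0,-0.045,0,0,0,0,255],[0,-0.045,0,0,0,0,255],[0,-0.045,0,0,0,0,255],[0.002,-0.045,0,0,0,0,255],[0,-0.045,0,0,0,0,255]]]'; python3 -m crank '[[[0,-0.045,0,0,0,0,255],[0,-0.005,0.02,0,0,0,255],[0,0,0.02,0,0,0,255],[0,0,0,0,0,0,255]]]'; python3 - <<'E'
from h import *
import cv2
for n in("side","top","wrist"):
    p,d=optics.camera(n); cv2.imwrite(f"pics/{n}3.png",p[:,:,::-1])
    print(n,[(round(r["score"],2),np.round(r["at"],3)) for r in spot_point(n,"lever_pad")[:1]])
delta([0.5475,0.228,0.27],-0.063)
E
```

```text
time: 6.85
ee_pos: [0.5439, 0.1799, 0.3319]
eef_rot: [3.141, 0.003, -0.063]
ft_force: [0.7, 0.3, -0.1]
width: 0.004
time: 7.25
ee_pos: [0.5464, 0.2281, 0.2893]
eef_rot: [3.139, 0.006, -0.062]
ft_force: [0.1, -0.4, -0.3]
width: 0.005
side [(0.64, array([0.546, 0.216, 0.25 ]))]
top []
wrist [(0.63, array([0.554, 0.214, 0.254]))]
t 7.55 pos [0.5477 0.2278 0.2952] rot [-3.141e+00 -1.000e-03 -6.400e-02] F [-0.2  0.9 -0.4] w 0.0
tool shift now [-0.0003 -0.0002  0.0252] goal-frame [-0.0003 -0.0002  0.0252] turn [-0.001 -0.001 -0.001]
```

View pics/wrist3.png

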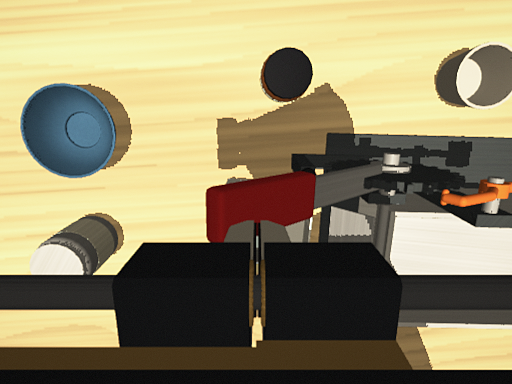

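```bash
python3 -m crank '[[[0.002,0,0.015,0,0,0,255],[0,0,0.01,0,0,0,255],[0,0,0.008,0,0,0,255],[0,-0.001,0.008,0,0,0,255]]]'; python3 -m crank '[[[0,-0.003,0.01,0,0,0,255],[0,-0.003,0.01,0,0,0,255],[0,-0.003,0.01,0,0,0,255]]]'
```

```text
time: 7.95
ee_pos: [0.5496, 0.2288, 0.2527]
eef_rot: [-3.142, -0.0, -0.063]
ft_force: [0.4, -0.7, 5.2]
width: 0.007
time: 8.25
ee_pos: [0.5503, 0.2381, 0.223]
eef_rot: [-3.141, -0.001, -0.063]
ft_force: [0.6, 1.1, 6.2]
width: 0.003
```

```bash
python3 -m crank '[[[0,-0.003,0.01,0,0,0,255],[0,-0.003,0.01,0,0,0,255],[0,-0.003,0.01,0,0,0,255],[0,-0.003,0.01,0,0,0,255]]]'; python3 -m crank '[[[0,-0.003,0.01,0,0,0,255],[0,-0.003,0.01,0,0,0,255],[0,-0.002,0.01,0,0,0,255],[0,0,0.01,0,0,0,255]]]'
```

```text
time: 8.65
ee_pos: [0.5511, 0.2503, 0.183]
eef_rot: [-3.141, -0.001, -0.063]
ft_force: [1.3, 1.9, 5.6]
width: 0.007
time: 9.05
ee_pos: [0.5515, 0.2583, 0.1427]
eef_rot: [-3.141, -0.0, -0.063]
ft_force: [1.3, 2.5, 5.2]
width: 0.006
```

```bash
python3 -m crank '[[[0,0,0.006,0,0,0,255],[0,0,0.005,0,0,0,255]]]'
```

```text
time: 9.25
ee_pos: [0.5512, 0.2581, 0.1317]
eef_rot: [-3.141, 0.0, -0.063]
ft_force: [-0.1, 5.3, 5.8]
width: 0.004
```

```bash
python3 -m crank '[[[0,0,0.003,0,0,0,255],[0,0,0.003,0,0,0,255]]]';python3 -m crank '[[[0,0,0.002,0,0,0,255]]]'
```

```text
time: 9.45
ee_pos: [0.5513, 0.258, 0.1262]
eef_rot: [-3.141, 0.0, -0.063]
ft_force: [-1.6, 3.1, 4.7]
width: 0.003
time: 9.55
ee_pos: [0.5515, 0.258, 0.1255]
eef_rot: [-3.141, -0.001, -0.063]
ft_force: [-9.7, -0.1, 26.8]
width: 0.007
```

At the stop. Back off and check.

```bash
python3 -m crank '[[[0,0,0.001,0,0,0,255],[0,0,-0.005,0,0,0,255],[0,0,-0.03,0,0,0,255],[0,0,-0.05,0,0,0,255],[0,0,-0.05,0,0,0,255]]]';python3 -m crank '[[[0,0,-0.03,0,0,0,255],[0,0.03,-0.02,0,0,0,255],[0,0.03,0,0,0,0,255],[0,0,0,0,0,0,255],[0,0,0,0,0,0,255]]]'; python3 - <<'E'
from h import *
import cv2
for n in("side","top","wrist"):
    p,d=optics.camera(n); cv2.imwrite(f"pics/{n}4.png",p[:,:,::-1])
    for t in("lever_pad","pawl_pad","cup","sample_jar","catch_tub"): print(n,t,[(round(r["score"],2),np.round(r["at"],3)) for r in spot_point(n,t)[:1]])
    if n=="wrist":
        W=cloud(n,d); m=(p[:,:,0].astype(int)>90)&(p[:,:,1]<45)&(p[:,:,2]<60)&(d>0); q=W[m]; q=q[(q[:,2]>.09)&(q[:,1]>.1)]
        for a in np.arange(.2,.34,.02):
            k=q[(q[:,1]>a)&(q[:,1]<a+.02)]
            if len(k): print(round(a+.01,2),len(k),np.round(np.median(k,axis=0),4))
st()
a=cv2.imread("pics/side4.png")[130:290,150:350]; cv2.imwrite("pics/side4c.png",cv2.resize(a,None,fx=3.7,fy=3.7))
E
```

```text
time: 10.05
ee_pos: [0.5508, 0.2572, 0.2588]
eef_rot: [3.14, 0.002, -0.064]
ft_force: [0.4, 0.2, -0.5]
width: 0.006
time: 10.55
ee_pos: [0.5476, 0.1974, 0.3078]
eef_rot: [3.141, 0.001, -0.065]
ft_force: [0.0, 0.5, -0.1]
width: 0.003
side lever_pad [(0.81, array([0.55 , 0.269, 0.122]))]
side pawl_pad [(0.52, array([ 0.525, -0.044,  0.169]))]
side cup [(0.82, array([ 0.631, -0.047,  0.001]))]
side sample_jar [(0.87, array([ 0.646,  0.19 , -0.   ]))]
side catch_tub [(0.66, array([ 0.452,  0.221, -0.   ]))]
top lever_pad [(0.62, array([0.556, 0.274, 0.126]))]
top pawl_pad [(0.76, array([ 0.528, -0.039,  0.169]))]
top cup [(0.59, array([ 0.632, -0.051, -0.002]))]
top sample_jar [(0.5, array([ 0.646,  0.188, -0.002]))]
top catch_tub [(0.59, array([ 0.454,  0.223, -0.001]))]
wrist lever_pad [(0.56, array([0.556, 0.27 , 0.123]))]
wrist pawl_pad [(0.58, array([ 0.525, -0.038,  0.17 ]))]
wrist cup [(0.63, array([ 0.635, -0.046, -0.001]))]
wrist sample_jar [(0.78, array([ 0.65 ,  0.184, -0.002]))]
wrist catch_tub [(0.7, array([0.542, 0.086, 0.124]))]
0.23 453 [0.5547 0.232  0.1262]
0.25 567 [0.556  0.25   0.1255]
0.27 177 [0.5588 0.2635 0.1245]
0.29 62 [0.5741 0.2905 0.1222]
0.31 72 [0.5619 0.308  0.1217]
t 11.45 pos [0.5476 0.1979 0.3082] rot [-3.142  0.    -0.063] F [-0.1  0.3 -0.2] w 0.0
```

View pics/side4c.png

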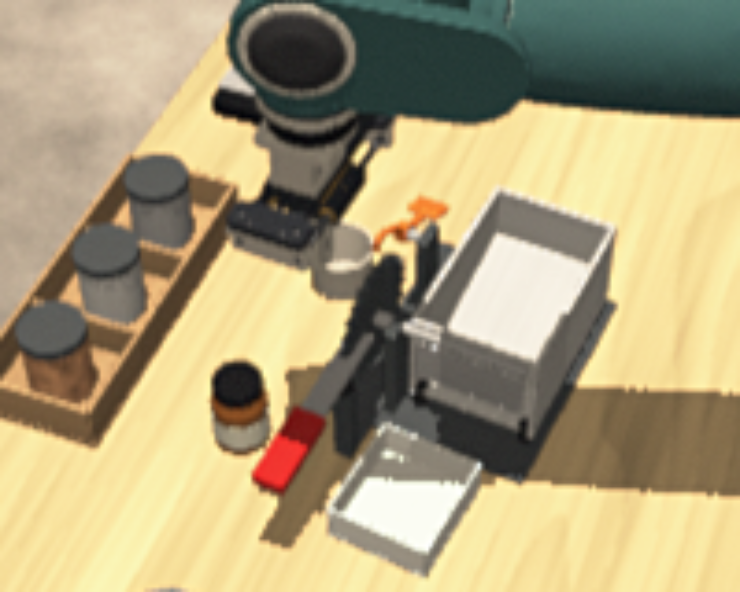

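View pics/wrist4.png

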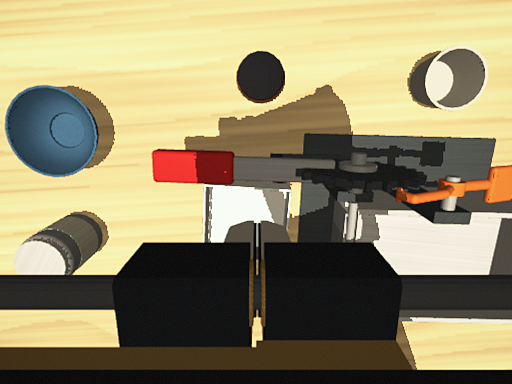

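The wrist view shows the grip at about (192,166) down and nearly level, sloping about -0.05 rad, which matches the stop. The pawl is still tilted with its pad down, and the jar, cup and tub haven't moved.

```bash
python3 -c "
from station import order; print(order.finish_job())"
```

```text
the job is handed in; nothing more can be done
None
```

The gate is shut and I handed the job in at about 11.5 s of robot time; no verdict is given.

**Pawl:** I pressed the orange pad down with the shut fingertips until the force climbed to about 31 N at a tip height of 0.166 m. With the pawl free, I pushed the red grip down at 5–6 N until the force rose to about 27 N at 0.1255 m, then backed off.

**Last checks:**
- **Gate arm:** the grip's upper face measures 122–126 mm high and slopes about -0.05 to -0.06 rad, which fits a joint value of about 0.80.
- **Pawl:** the pad is still down at about 0.169 m, which works out to roughly 0.37 rad, so it is free.
- **Bystanders:** the cup and jar are within a few millimetres of where they started. The tub's starting position wasn't measured; it read the same from the side and top cameras at the end. I didn't re-measure the spoon, tin, bowl or brush, but the arm never went near them low down.
- **Robot:** it stands clear at 0.31 m with no contact force.

**Disagreement:** the wrist camera's point for the catch tub was wrong. It landed on the arm's pivot, so I discarded it in favour of the other two cameras.

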